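# Fit a cover plate and gauge the gap beneath it

## Task

Pick up the dark wooden cover plate by its brass grip, lower it over the two locating pins of the aluminium housing until it rests flush on the black rails, and only then let go. Then take the green-handled tapered gauge, lay it flat on the housing's front lip and slide it, point first, straight into the gap under the plate until it just drags snugly between plate and housing, without forcing it or prying the plate up. Finish while still holding the gauge there by its handle; leave the tape roll, paint jar and marker alone.

Things in the scene. Friction and masses are not known exactly. Their poses are not given: they have to be found in the camera images.
- housing: Fixed aluminium base, origin on the bench under the plate's place. +x = way the gauge slides in (roughly world +y). Base x -105 to +65 mm, y -70 to +70 mm, flat top face 24 mm above the bench; its part x -105 to -55 mm is the open front lip. Steel pins of 10 mm diameter at x 0, y +52 and -52 mm, tapered tops 53 mm above the bench.
- lower_face (a point): Mouth of the gap: point on the housing's flat top face (24 mm above the bench) in the middle below the seated plate's front edge, 55 mm before the housing's origin; axes as housing. The mouth is 80 mm wide between the rails (y -40 to +40 mm).
- rail_top (a point): Right above the housing's origin, level with the upper faces of the two black rails (110 x 24 mm, at y +52 and -52 mm, pins rise through them) that carry the plate; axes as housing. Their height above the housing's top face is the gap under the plate: 5.5 to 8 mm, different each time, and stays as set (friction 90 N).
- plate_under (a point): Underside centre of the loose cover plate: 110 (x) x 132 (y) x 8 mm, about 0.65 kg, dark wood veneer on steel. Two 13 mm through holes at x 0, y +52 and -52 mm. Seated, this point meets rail_top and plate x lies along housing x (either way round). Starts flat on the bench.
- plate_grip (a point): Half-way up the brass grip bar on the plate: 60 mm along the plate's x, 20 mm wide along its y, 34 mm high above the plate's top. This point is 25 mm above the plate's underside.
- gauge_handle (a point): Centre of the loose gauge's green block handle: 36 mm (x) x 24 mm wide (y) x 50 mm high; 25 mm above its underside, which is level with the blade's. +x points along the blade to its point. Gauge about 0.16 kg; starts flat on the bench.
- gauge_tip (a point): Blade's point, at its underside, 130 mm along +x from the handle's centre. Blade 24 mm wide, 110 mm long, flat below; top slopes from 2.5 mm thick at the point by 0.06 mm per mm to 9.1 mm. It meets the plate's edge when in by (gap - 2.5)/0.06, 50 to 92 mm; then it drags with some 3 to 8 N, and each 17 mm more lifts the plate's front by 1 mm.
- tape: Loose roll of masking tape lying flat, 90 mm across, 26 mm high; origin at the centre of its underside. Leave alone.
- paint: Loose orange paint jar with yellow cap, 48 mm across, 75 mm high; origin at the centre of its underside. Leave alone.
- marker: Loose white and blue marker pen lying flat, 125 mm long (along x, -43 to +83 mm), 15 mm thick; origin at its underside. Leave alone.
There are look-alikes about, which are no part of the job. Of the things that look like the part that bears plate_under, take the one that is farthest from the robot's base at the start.

How it is judged:
On the way, in this order (a step that is already met when the one before it is completed fails the run):
1. the plate lies flush on the rails over the pins, and is let go (x of plate_under in the frame of rail_top between -0.004 and 0.004 m and y of plate_under in the frame of rail_top between -0.004 and 0.004 m and angle between the x axis of plate_under and the x axis of housing, either way round below 0.06 rad and z of plate_under in the frame of rail_top between -0.002 and 0.0015 m and angle between plate_under's own z axis and vertical below 0.02 rad and contact force between the fingers and plate below 0.1 N), for 0.2 s.
2. the gauge, held flat and point first, has entered the gap under the plate (y of gauge_tip in the frame of lower_face between -0.03 and 0.03 m and angle between the x axis of gauge_handle and the x axis of housing, either way round below 0.2 rad and x of gauge_tip in the frame of lower_face between 0.01 and 0.045 m and angle between gauge_handle's own z axis and vertical below 0.06 rad and contact force between the fingers and gauge above 1 N), for 0.05 s.
At the end, for the whole second after the job is handed in: Plate on pins (4 mm, 0.06 rad), centre under 1.2 mm off the rails, tilt under 0.0135 rad (front edge up 1.5 mm); gauge point 35 to 110 mm into the gap, straight within 0.2 rad, flat within 2.5 mm and 0.05 rad, plate bearing on it with 0.7 to 15 N; gauge still, gripped; fingers off plate (x of plate_under in the frame of rail_top between -0.004 and 0.004 m and y of plate_under in the frame of rail_top between -0.004 and 0.004 m and angle between the x axis of plate_under and the x axis of housing, either way round below 0.06 rad and z of plate_under in the frame of rail_top below 0.0012 m and angle between plate_under's own z axis and vertical below 0.0135 rad and y of gauge_tip in the frame of lower_face between -0.03 and 0.03 m and angle between the x axis of gauge_handle and the x axis of housing, either way round below 0.2 rad and x of gauge_tip in the frame of lower_face between 0.035 and 0.11 m and z of gauge_tip in the frame of lower_face between -0.002 and 0.0025 m and angle between gauge_handle's own z axis and vertical below 0.05 rad and contact force between gauge and plate between 0.7 and 15 N and contact force between the fingers and gauge above 1.5 N and contact force between the fingers and plate below 0.3 N and linear speed of gauge below 0.01 m/s); the arm keeps its last pose, push and grip.
It fails at once if the plate is let go while still more than 12 mm above the rails (contact force between the fingers and plate below 0.02 N and z of plate_under in the frame of rail_top above 0.012 m and horizontal distance between plate_under and rail_top below 0.04 m).
It fails at once if the gauge is forced: it presses on the plate with more than 30 N (contact force between gauge and plate above 30 N).
It fails at once if the tape, the jar or the marker is pushed more than 20 mm (distance of any of tape, paint, marker from where it was at the start of the episode above 0.02 m).
It also fails if it takes over 67 s, if anything falls off the work surface, if the arm or the gripper's body presses on something with over 40 N, if the wrist force passes 120 N, or if a joint passes its speed limit or range.

## Robot

A 7-joint arm with a two-finger parallel gripper is mounted at the origin on the work surface. World frame = base frame: x ahead of the robot, y to its left, z up, the work surface at z = 0. Lengths are in m, angles in rad, forces in N, time in s.
With the tool pointing down it reaches from about 0.4 to 0.85 m from the base axis. Payload 10.4 kg.
Tool frame: the origin (TCP) lies at the very end of the fingers, on their centre line; the grasp point (between the pads) lies 19 mm behind it; z points along the fingers, y is the line along which they close (so a half turn about z gives the same grasp; the last joint's range is limited). The gripper opens to 87 mm and grips with 3 to 60 N. Pads are 19 mm wide; open, the fingers measure 117 mm over their backs; the gripper's body (75 mm by 190 mm) begins 51 mm behind the grasp point.
Start: joints at [-0.023, 0.332, -0.065, 1.46, 0.022, 1.35, -0.088], TCP at [0.625, 0, 0.223] pointing down, gripper open.
Joint ranges: [-2.6, 2.6], [-0.5, 2.12], [-1.47, 1.34], [0.16, 2.42], [-1.27, 4.41], [0.06, 2.06], [-2.6, 2.6]. Speed limits (rad/s): [2.22, 2.22, 2.79, 2.79, 3.14, 3.14, 3.14].

## Interface

Orientations are given as a unit quaternion [x, y, z, w].
In Python, from bench import * gives the robot as it stands.
- The arm moves only by the tool step_arm, never from a script. Its arguments are lists of equal length, an entry for each row: "delta_pos": the shift along the world's x, y, z in units of 25 mm (1.0 is 25 mm), a list of three; "turn": the turn about the world's z in units of 0.12 rad (1.0 is 0.12 rad). In form: {"delta_pos": [[tx, ty, tz], ...], "turn": [turn, ...]}. A call has 1 to 12 rows; each row shifts and turns the commanded pose from where the row before left it; what a row does not reach is not made up. A row lasts 1/10 s, in which the tool goes at most 50 mm and 8.59 degrees, less where a joint would pass 70% of its speed; a pose out of reach is approached as far as the arm can. A call with a number of a shift or a turn outside -1 to 1 is refused whole. A call with a gripper value outside its range is refused whole. "grip" is the closure, from 0 (fully open) to 1 (shut), set as the call begins (left out, the last holds). The fingers move at their own pace and stop on an object; "newtons" is the grip in N (left out, the last holds). Time passes only in rows, so rows that do not move let the fingers close. It gives the time, the measured TCP pose, the force, the opening and the grip force at its end, in the units of the state.
- read_state(): the state, without advancing time (a new reading comes with each control period).
- camera(name): name is "scene" or "side" or "wrist"; returns a dict with "image" (480x640x3 uint8, red, green, blue), "z_map" (480x640 float32, m along the optical axis (not along the pixel's ray), 0 where there is no reading), "mtx" (3x3 intrinsics, pixels), "dist" ([k1, k2, p1, p2, k3] as OpenCV has them; the pictures are not rectified), "view" (4x4, takes a point from world to camera coordinates). Camera axes: x right, y up, looking along -z (the intrinsics and any distortion apply to the point x, -y, -z); pixel columns grow to the right and rows downward; lengths in m; the calibration is good to about 2 mm. A picture is of the moment at which its call begins.
- close_job(): hands the job in; it is judged then, once.
The state is a dict: "time": time; "joint_positions": joint angles; "joint_vel": joint speeds; "joint_torque": joint torques, N m; "ee_pos": TCP position; "eef_rot": TCP orientation; "ft_force": force on the tool from outside, world axes, zero at the start; "torque": the same for the moment, N m; "width": finger opening in m; "grip_force": force on a finger pad.
Only numpy, scipy, OpenCV 4.12 (cv2) and the standard library are available. Lean on these libraries where they do the work, as an engineer would, in place of code of your own. Each camera call takes 0.05 s, during which the arm holds its last target. There are 200 camera calls.

## Working session

There is one attempt and no reset: what is moved stays moved. The work goes in short steps, Python scripts to look and compute and a tool call to move; the robot and the scene stay as the last step left them, time stands still between calls to the robot, and variables do not carry over. Pictures are saved under pics/ and viewed, at most 10 in all, crops included, and the job is handed in when it is done.

Besides the shell and the picture viewer there is one more tool, called after "Emit:" as name([rows], argument=value, ...), one row to a line, values as JSON. step_arm: Moves the arm, as the interface text tells. Shifts and turns lie within -1 to 1; 1 stands for 25 mm of shift or 0.12 rad of turn. Its arguments: {"type":"object","properties":{"delta_pos":{"type":"array"},"turn":{"type":"array"},"grip":{"type":"number"},"newtons":{"type":"number"}},"required":["delta_pos","turn"]}

```bash
mkdir -p pics; cat > h.py <<'E'
from bench import *
import numpy as np, cv2
def snap(name):
    c=camera(name); np.savez(f'{name}.npz',**c); return c
def load(name): return dict(np.load(f'{name}.npz'))
def rays(c,px):
    u=cv2.undistortPoints(np.array(px,float).reshape(-1,1,2),c['mtx'],c['dist']).reshape(-1,2)
    return np.c_[u[:,0],-u[:,1],-np.ones(len(u))]
def depthpt(c,px):
    r=rays(c,px); z=np.array([c['z_map'][int(round(v)),int(round(u))] for u,v in px])
    T=np.linalg.inv(c['view']); return (r*z[:,None])@T[:3,:3].T+T[:3,3]
def planept(c,px,h):
    T=np.linalg.inv(c['view']); d=rays(c,px)@T[:3,:3].T; o=T[:3,3]
    return o+d*((h-o[2])/d[:,2])[:,None]
def cloud(c):
    H,W=c['z_map'].shape; uu,vv=np.meshgrid(np.arange(W),np.arange(H))
    px=np.c_[uu.ravel(),vv.ravel()]; r=rays(c,px); T=np.linalg.inv(c['view'])
    P=(r*c['z_map'].ravel()[:,None])@T[:3,:3].T+T[:3,3]; return P.reshape(H,W,3)
E
python3 - <<'E'
from h import *
a=snap('scene');b=snap('side')
cv2.imwrite('pics/scene.png',a['image'][...,::-1]);cv2.imwrite('pics/side.png',b['image'][...,::-1])
for c in(a,b): print(np.linalg.inv(c['view']).round(3).tolist())
print(read_state())
E
```

```text
[[0.548, -0.461, 0.697, 1.271], [0.836, 0.321, -0.445, -0.418], [-0.018, 0.827, 0.562, 0.626], [0.0, 0.0, 0.0, 1.0]]
[[0.996, 0.065, -0.061, 0.49], [-0.089, 0.711, -0.698, -0.882], [-0.002, 0.701, 0.714, 0.964], [0.0, 0.0, 0.0, 1.0]]
{'time': 0.1, 'joint_positions': array([-0.02260202,  0.33283811, -0.0646928 ,  1.46083134,  0.02160101,
        1.34987513, -0.0884832 ]), 'joint_vel': array([-0.00032901, -0.00285471, -0.00025048, -0.00189977, -0.001415  ,
        0.00077762,  0.00087332]), 'joint_torque': array([ 3.16136166e-04, -6.24538064e+01,  2.38312193e-02, -3.90717781e+01,
       -6.15657773e-02,  3.65302863e-02,  4.60620026e-05]), 'ee_pos': array([ 6.24672150e-01, -5.56459678e-06,  2.21827494e-01]), 'eef_rot': array([ 7.07095715e-01,  7.07117568e-01, -4.64114901e-04, -4.23487441e-04]), 'ft_force': array([-0.4008486 , -0.23361582,  0.17167819]), 'torque': array([-0.03845175, -0.02831531,  0.00408663]), 'grip_force': 0.0, 'width': 0.08688811372788101}
```

View pics/scene.png

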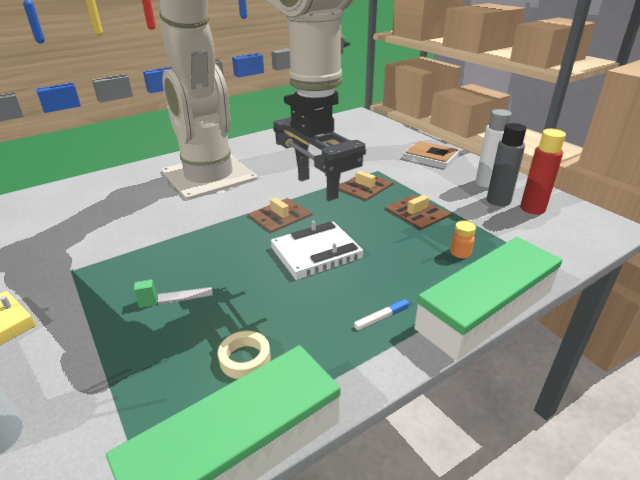

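View pics/side.png

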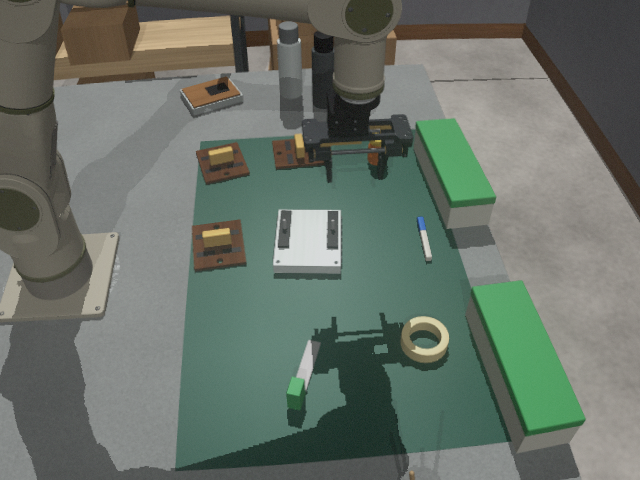

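The scene view shows the housing at (317,248), the gauge at (147,293)–(212,292), and plates at (279,213), (366,183) and (418,210). There is also a brown-topped box at (432,153). I'll measure and enlarge these.

```bash
python3 - <<'E'
from h import *
a=load('scene');b=load('side')
px=[(279,207),(366,179),(418,205),(432,150),(255,216),(440,214),(317,248),(147,285),(180,296),(212,291),(463,228),(245,340),(380,315)]
for p,q in zip(px,depthpt(a,px)): print('scene',p,q.round(3),np.hypot(*q[:2]).round(3))
px=[(221,152),(217,235),(297,143),(210,92),(308,238),(297,383),(306,365),(317,343)]
for p,q in zip(px,depthpt(b,px)): print('side',p,q.round(3),np.hypot(*q[:2]).round(3))
A=cv2.resize(a['image'][130:280,235:485],None,fx=3.2,fy=3.2,interpolation=cv2.INTER_CUBIC)
cv2.imwrite('pics/c1.png',A[...,::-1])
E
```

```text
scene (279, 207) [0.358 0.055 0.035] 0.363
scene (366, 179) [0.355 0.345 0.03 ] 0.495
scene (418, 205) [0.55  0.363 0.029] 0.659
scene (432, 150) [0.306 0.661 0.024] 0.728
scene (255, 216) [0.319 0.003 0.006] 0.319
scene (440, 214) [0.587 0.409 0.004] 0.716
scene (317, 248) [0.554 0.044 0.023] 0.556
scene (147, 285) [ 0.499 -0.325  0.05 ] 0.596
scene (180, 296) [ 0.515 -0.271  0.005] 0.582
scene (212, 291) [ 0.53  -0.207 -0.001] 0.569
scene (463, 228) [0.736 0.314 0.074] 0.8
scene (245, 340) [ 0.712 -0.217  0.016] 0.744
scene (380, 315) [0.797 0.029 0.013] 0.797
side (221, 152) [0.342 0.342 0.043] 0.484
side (217, 235) [0.342 0.056 0.039] 0.347
side (297, 143) [0.531 0.357 0.045] 0.64
side (210, 92) [0.298 0.653 0.025] 0.718
side (308, 238) [0.536 0.045 0.024] 0.538
side (297, 383) [ 0.491 -0.327  0.052] 0.59
side (306, 365) [ 0.51  -0.265  0.009] 0.574
side (317, 343) [ 0.534 -0.215  0.005] 0.576
```

View pics/c1.png

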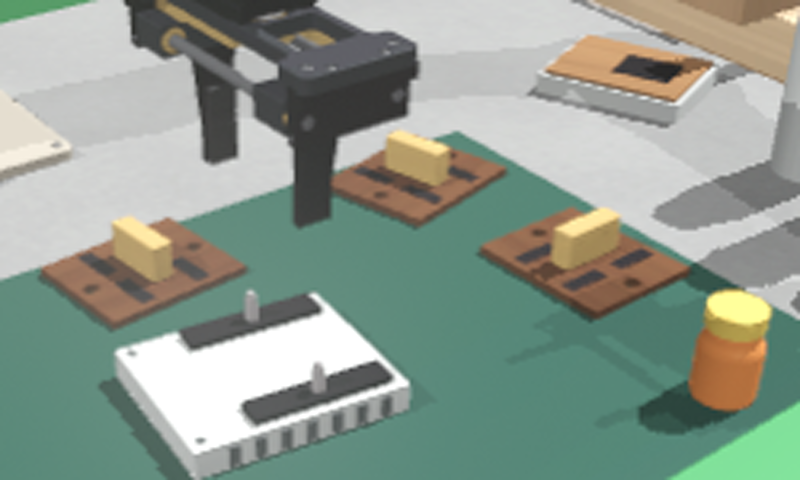

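The look-alikes are the plates at (279,213), (366,183) and (418,210), lying 0.36, 0.49 and 0.66 m from the base. The item at (432,153) has no brass grip and no holes, so it isn't a cover plate. The right plate is the farthest, at (418,210), and the crop confirms it has a brass grip and holes. Next I'll get the precise poses.

```bash
cat >> h.py <<'E'
def rect(P,box,zr):
    m=(P[...,0]>box[0])&(P[...,0]<box[1])&(P[...,1]>box[2])&(P[...,1]<box[3])&(P[...,2]>zr[0])&(P[...,2]<zr[1])
    q=P[m]
    if len(q)<8: return None
    (c,s,a)=cv2.minAreaRect((q[:,:2]*1000).astype(np.float32))
    return len(q),np.round(c,1),np.round(s,1),round(a,2),np.round(np.median(q[:,2])*1000,1)
E
python3 - <<'E'
from h import *
for n in('scene','side'):
    P=cloud(load(n)); print(n)
    print('plate',rect(P,(.45,.65,.26,.46),(.005,.013)))
    print('grip',rect(P,(.48,.62,.28,.44),(.036,.05)))
    print('house',rect(P,(.4,.68,-.12,.18),(.02,.028)))
    print('rails',rect(P,(.4,.545,-.12,.18),(.0285,.034)),rect(P,(.545,.68,-.12,.18),(.0285,.034)))
    print('pins',rect(P,(.4,.55,-.12,.18),(.042,.06)),rect(P,(.55,.68,-.12,.18),(.042,.06)))
    print('handle',rect(P,(.44,.56,-.4,-.27),(.045,.056)))
    print('blade',rect(P,(.44,.58,-.32,-.15),(.003,.012)))
E
```

```text
scene
plate (791, array([541.2, 371.2]), array([134.7, 116.7]), 2.64, np.float64(6.9))
grip (98, array([542.6, 369.7]), array([19.6, 56.8]), 2.48, np.float64(40.2))
house (2138, array([542. ,  49.9]), array([173.8, 143.6]), 82.72, np.float64(22.9))
rails (139, array([491.5,  75.5]), array([110.5,  25.1]), 82.56, np.float64(29.2)) (193, array([594.6,  63.1]), array([109.4,  26.5]), 82.24, np.float64(29.4))
pins (17, array([491.8,  75.6]), array([ 7.3, 10.7]), 57.83, np.float64(47.6)) (17, array([596. ,  63.4]), array([6.7, 7.1]), 54.84, np.float64(47.8))
handle (153, array([ 489.5, -330.9]), array([36. , 27.9]), 69.69, np.float64(48.0))
blade (323, array([ 514.5, -238.5]), array([163. ,  44.2]), 82.83, np.float64(5.1))
side
plate (952, array([550.5, 358. ]), array([196.8, 199.7]), 89.56, np.float64(9.0))
grip (130, array([536.8, 370.8]), array([19.9, 65.1]), 3.16, np.float64(43.7))
house (2742, array([535.8,  48.1]), array([177.2, 142.5]), 83.79, np.float64(25.2))
rails (378, array([509.9,  47.1]), array([165.8,  82.3]), 85.48, np.float64(30.9)) (395, array([572.4,  40.2]), array([168.4,  59.2]), 83.91, np.float64(31.1))
pins (22, array([487.8,  72.2]), array([13.4,  6.6]), 87.95, np.float64(50.6)) (26, array([588.7,  58.5]), array([11.2,  8.6]), 83.68, np.float64(49.2))
handle (282, array([ 487.7, -332.9]), array([37.4, 24.8]), 71.33, np.float64(51.3))
blade (2114, array([ 510.1, -235. ]), array([139.9, 169.8]), 0.05, np.float64(4.4))
```

Emit:
step_arm([
  [-0.2, 1, 0],
  [-0.2, 1, 0],
  [-0.2, 1, 0],
  [-0.2, 1, 0],
  [-0.2, 1, 0],
  [-0.2, 1, 0],
  [-0.3, 1, 0],
  [-0.3, 1, 0],
  [-0.4, 1, 0],
  [-0.4, 1, 0],
  [-0.4, 1, 0],
  [-0.4, 1, 0],
], turn=[0, 0, 0, 0, 0, 0, 0, 0, 0.1, 0.1, 0.1, 0.1], grip=0)

```text
time: 1.3
ee_pos: [0.5393, 0.3009, 0.2222]
eef_rot: [0.69, 0.724, -0.0, -0.0]
ft_force: [-0.5, 0.9, 0.1]
width: 0.0872
grip_force: 0.0
```

Emit:
step_arm([
  [0, 0.9, 0],
  [0, 0.9, 0],
  [0, 0.5, 0],
  [0, 0.5, 0],
  [0, 0, 0],
  [0, 0, 0],
  [0, 0, 0],
], turn=[0, 0, 0, 0, 0, 0, 0])

```text
time: 2.0
ee_pos: [0.5406, 0.3688, 0.2227]
eef_rot: [0.69, 0.723, -0.0, 0.0]
ft_force: [0.3, -1.0, -0.0]
width: 0.0867
grip_force: 0.0
```

```bash
python3 - <<'E'
from h import *
w=snap('wrist'); cv2.imwrite('pics/w1.png',w['image'][...,::-1])
s=read_state();print(s['time'],s['ee_pos'],s['eef_rot']); print(np.linalg.inv(w['view']).round(3).tolist())
P=cloud(w)
print('plate',rect(P,(.45,.65,.26,.46),(.004,.013)))
print('grip',rect(P,(.48,.62,.28,.44),(.036,.05)))
E
```

```text
2.05 [0.54053697 0.36885639 0.22270137] [ 6.90460232e-01  7.23370292e-01 -4.84190371e-06  2.98891218e-04]
[[0.999, -0.046, -0.013, 0.538], [0.047, 0.958, 0.284, 0.446], [-0.001, -0.284, 0.959, 0.385], [0.0, 0.0, 0.0, 1.0]]
plate (13630, array([531.5, 380.8]), array([145.4, 131.6]), 2.61, np.float64(8.7))
grip (1497, array([538. , 370.9]), array([19.7, 59.3]), 3.04, np.float64(42.4))
```

View pics/w1.png

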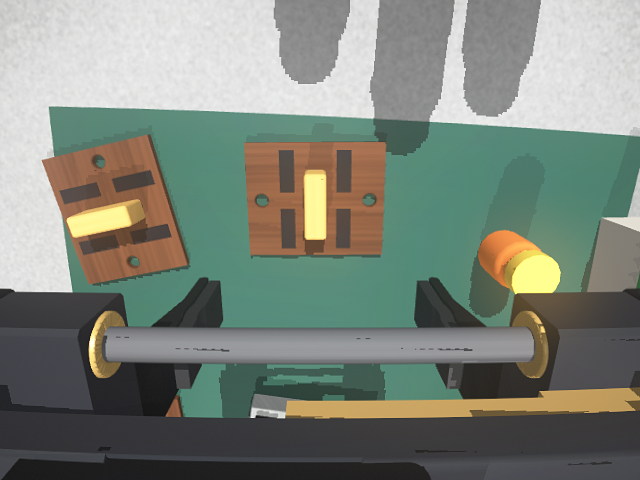

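The wrist view shows the target plate squarely, with holes at (262,200) and (369,200) and the grip at (315,205). The second plate on the left, at (115,210), stays untouched. Descending to grasp.

Emit:
step_arm([
  [-0.06, 0.08, -1],
  [0, 0, -1],
  [0, 0, -1],
  [0, 0, -1],
  [0, 0, -1],
  [0, 0, -1],
  [0, 0, -1],
  [0, 0, -0.6],
  [0, 0, -0.4],
  [0, 0, -0.39],
  [0, 0, 0],
  [0, 0, 0],
], turn=[0.04, 0, 0, 0, 0, 0, 0, 0, 0, 0, 0, 0])

```text
time: 3.25
ee_pos: [0.5389, 0.3723, 0.0135]
eef_rot: [0.688, 0.726, 0.0, 0.0]
ft_force: [-0.2, 0.0, -0.6]
width: 0.0868
grip_force: 0.0
```

Emit:
step_arm([
  [0, 0, 0],
  [0, 0, 0],
  [0, 0, 0],
  [0, 0, 0],
  [0, 0, 0],
  [0, 0, 0],
  [0, 0, 0],
  [0, 0, 0],
], turn=[0, 0, 0, 0, 0, 0, 0, 0], grip=1, newtons=45)

```text
time: 4.05
ee_pos: [0.5385, 0.372, 0.0128]
eef_rot: [0.688, 0.726, 0.0, 0.0]
ft_force: [0.3, 0.9, 1.1]
width: 0.0308
grip_force: 0.0
```

Emit:
step_arm([
  [0, 0, 0],
  [0, 0, 0],
  [0, 0, 0],
  [0, 0, 0],
  [0, 0, 0.2],
  [0, 0, 0.5],
  [0, 0, 0.8],
  [0, 0, 0.8],
  [0, 0, 0.8],
  [0, 0, 0.8],
  [0, 0, 0.8],
  [0, 0, 0.8],
], turn=[0, 0, 0, 0, 0, 0, 0, 0, 0, 0, 0, 0])

```text
time: 5.25
ee_pos: [0.5385, 0.3717, 0.1517]
eef_rot: [0.688, 0.725, 0.0, 0.0]
ft_force: [0.5, -0.6, -6.1]
width: 0.0195
grip_force: 45.0
```

Emit:
step_arm([
  [0, -0.5, 0.6],
  [0, -0.8, 0.6],
  [0, -1, 0.6],
  [0, -1, 0],
  [0, -1, 0],
  [0, -1, 0],
  [0, -1, 0],
  [0, -1, 0],
  [0, -1, 0],
  [0, -1, 0],
  [0, -1, 0],
  [0, -1, 0],
], turn=[-0.2, -0.2, -0.2, -0.2, -0.2, -0.2, -0.2, 0, 0, 0, 0, 0])

```text
time: 6.45
ee_pos: [0.5381, 0.0875, 0.1954]
eef_rot: [0.747, 0.665, 0.0, -0.0]
ft_force: [-0.4, 0.8, -5.2]
width: 0.0197
grip_force: 45.0
```

Emit:
step_arm([
  [0, -1, 0],
  [0, -1, 0],
  [0, -1, 0],
  [0, -1, 0],
  [0, -0.6, 0],
  [0, 0, 0],
  [0, 0, 0],
  [0, 0, 0],
], turn=[0, 0, 0, 0, 0, 0, 0, 0])

```text
time: 7.25
ee_pos: [0.5385, -0.0243, 0.1953]
eef_rot: [0.746, 0.666, 0.0, -0.0]
ft_force: [-0.2, -0.3, -6.7]
width: 0.0198
grip_force: 45.0
```

```bash
python3 - <<'E'
from h import *
w=snap('wrist'); cv2.imwrite('pics/w2.png',w['image'][...,::-1])
s=read_state();print(s['time'],s['ee_pos'],s['eef_rot'],s['grip_force'],s['width'])
P=cloud(w)
print('rails',rect(P,(.4,.545,-.02,.18),(.0285,.034)),rect(P,(.545,.68,-.02,.18),(.0285,.034)))
print('pins',rect(P,(.4,.55,0.04,.1),(.042,.06)),rect(P,(.55,.68,0.04,.1),(.042,.06)))
E
```

```text
7.3 [ 0.53849495 -0.02425191  0.19530665] [ 7.46090097e-01  6.65844950e-01  1.85416760e-04 -1.86462106e-04] 44.996836418285966 0.01966040607466146
rails (4278, array([488. ,  73.8]), array([109.4,  25.1]), 83.65, np.float64(30.7)) (4257, array([591.4,  62.4]), array([110. ,  24.7]), 83.36, np.float64(30.6))
pins (150, array([488.4,  73.6]), array([8.9, 9.5]), 17.42, np.float64(50.7)) (158, array([591.2,  62.4]), array([9.3, 9.8]), 38.99, np.float64(50.9))
```

View pics/w2.png

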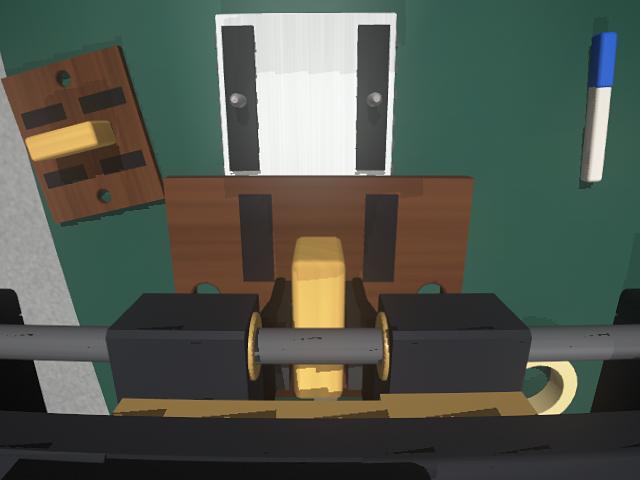

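The wrist view shows the housing's rails and pins at (238,100) and (375,99). The held plate's front edge is along row 178. I'll fit the held plate in the same image so the camera bias cancels.

```bash
python3 - <<'E'
from h import *
w=load('wrist'); P=cloud(w); s=read_state(); yaw=2*np.arctan2(s['eef_rot'][1],s['eef_rot'][0])
yaw=2*np.arctan2(.66584,.74609); print('yaw',np.degrees(yaw))
c,sn=np.cos(yaw),np.sin(yaw)
d=P[...,:2]-np.array([.5385,-.02425]); X=d[...,0]*c+d[...,1]*sn; Y=-d[...,0]*sn+d[...,1]*c   # tool-aligned, x=forward
m=(P[...,2]>.183)&(P[...,2]<.197)&(abs(X)<.07)&(abs(Y)<.08)
print('top z',np.median(P[...,2][m]))
# front edge
ys=np.arange(-.06,.061,.01); fx=[X[m&(abs(Y-y)<.003)].max() for y in ys]; print('front',np.round(1e3*np.array(fx),1),np.degrees(np.polyfit(ys,fx,1)[0]))
for x in np.arange(.015,.05,.008):
    q=Y[m&(abs(X-x)<.003)]; print(round(x,3),q.min().round(4),q.max().round(4))
g=(P[...,2]>.2)&(P[...,2]<.235)&(abs(Y)<.015)&(X>0.005)&(X<.06); print('grip front',X[g].max(),P[...,2][g].max())
# depth corner of rails in tool frame
for a in ((488,73.8),(591.4,62.4),(539.7,68.1)):
    e=np.array(a)/1e3-np.array([.5385,-.02425]); print(e[0]*c+e[1]*sn,-e[0]*sn+e[1]*c)
E
```

```text
yaw 83.49394844781699
top z 0.191251998613565
front [54.  53.9 53.9 53.8 53.8 53.9 53.7 53.8 53.9 53.9 53.9 54.  54. ] 0.009053478576393352
0.015 -0.0665 0.0658
0.023 -0.0666 0.0657
0.031 -0.0664 0.0655
0.039 -0.0665 0.0655
0.047 -0.0672 0.0655
grip front 0.029186890856094227 0.23497602104670173
0.09169648581170138 0.06128463910136411
0.09208596611744119 -0.042741166856058915
0.09189122596457129 0.009271736122652486
```

Emit:
step_arm([
  [0.04, 0.7, 0],
  [0, 0.8, 0],
  [0, 0.8, -0.5],
  [0, 0.8, -0.6],
  [0, 0.64, -1],
  [0, 0, -1],
  [0, 0, -0.8],
  [0, 0, -0.5],
  [0, 0, -0.29],
  [0, 0, 0],
  [0, 0, 0],
], turn=[0, 0, 0, 0, 0, 0, 0, 0, 0, 0, 0])

```text
time: 8.4
ee_pos: [0.5401, 0.0682, 0.0789]
eef_rot: [0.747, 0.665, 0.001, 0.0]
ft_force: [0.2, -0.7, -6.6]
width: 0.0196
grip_force: 45.0
```

Emit:
step_arm([
  [0, 0, -0.1],
  [0, 0, -0.1],
  [0, 0, -0.1],
  [0, 0, -0.1],
  [0, 0, -0.1],
  [0, 0, -0.1],
  [0, 0, -0.1],
  [0, 0, 0],
  [0, 0, 0],
], turn=[0, 0, 0, 0, 0, 0, 0, 0, 0])

```text
time: 9.3
ee_pos: [0.5395, 0.068, 0.0605]
eef_rot: [0.747, 0.665, -0.0, 0.0]
ft_force: [-0.6, -0.1, -6.0]
width: 0.0194
grip_force: 45.0
```

Emit:
step_arm([
  [0, 0.03, -0.1],
  [0, 0, -0.1],
  [0, 0, -0.1],
  [0, 0, -0.1],
  [0, 0, -0.08],
  [0, 0, 0],
  [0, 0, 0],
], turn=[0, 0, 0, 0, 0, 0, 0])

```text
time: 10.0
ee_pos: [0.5395, 0.0688, 0.0486]
eef_rot: [0.747, 0.665, 0.0, 0.0]
ft_force: [0.7, -0.7, -5.8]
width: 0.0198
grip_force: 45.0
```

Sliding freely over the pins with no contact force. Continuing down to the rails.

Emit:
step_arm([
  [0, 0, -0.08],
  [0, 0, -0.06],
  [0, 0, -0.04],
  [0, 0, -0.03],
  [0, 0, 0],
  [0, 0, 0],
], turn=[0, 0, 0, 0, 0, 0])

```text
time: 10.6
ee_pos: [0.5396, 0.0688, 0.0433]
eef_rot: [0.747, 0.665, 0.0, 0.0]
ft_force: [-0.8, -0.5, -6.6]
width: 0.0197
grip_force: 45.0
```

Emit:
step_arm([
  [0, 0, -0.03],
  [0, 0, -0.02],
  [0, 0, -0.02],
  [0, 0, 0],
  [0, 0, 0],
], turn=[0, 0, 0, 0, 0])

```text
time: 11.1
ee_pos: [0.5397, 0.0688, 0.0428]
eef_rot: [0.747, 0.665, 0.0, 0.0]
ft_force: [-6.6, -2.2, 9.3]
width: 0.0195
grip_force: 45.0
```

Seated: the upward force jumped 16 N at the expected height. Now release and rise.

Emit:
step_arm([
  [0, 0, 0.02],
  [0, 0, 0],
  [0, 0, 0],
  [0, 0, 0],
  [0, 0, 0],
  [0, 0, 0],
  [0, 0, 0],
  [0, 0, 0],
], turn=[0, 0, 0, 0, 0, 0, 0, 0], grip=0)

```text
time: 11.9
ee_pos: [0.5395, 0.0688, 0.042]
eef_rot: [0.747, 0.665, 0.0, 0.0]
ft_force: [0.6, 0.6, -0.6]
width: 0.0758
grip_force: 0.0
```

Emit:
step_arm([
  [0, 0, 0.3],
  [0, 0, 0.6],
  [0, 0, 1],
  [0, 0, 1],
  [0, 0, 1],
  [0, 0, 1],
  [0, 0, 1],
  [0, 0, 1],
  [0, 0, 0],
  [0, 0, 0],
], turn=[0, 0, 0, 0, 0, 0, 0, 0, 0, 0])

```text
time: 12.9
ee_pos: [0.5396, 0.0688, 0.2149]
eef_rot: [0.747, 0.665, 0.0, 0.0]
ft_force: [-0.5, 0.5, 0.1]
width: 0.0872
grip_force: 0.0
```

```bash
python3 - <<'E'
from h import *
w=snap('wrist'); s=read_state();print(s['time'],s['ee_pos'],s['width'])
I=w['image']; cv2.imwrite('pics/w3.png',I[...,::-1])
P=cloud(w)
print('plate',rect(P,(.44,.64,0.,.16),(.034,.046)))
m=(P[...,0]>.47)&(P[...,0]<.61)&(P[...,1]>0.02)&(P[...,1]<.12)&(P[...,2]>.034)&(P[...,2]<.046)
q=P[m]; A=np.c_[q[:,:2],np.ones(len(q))]; print('plane',np.linalg.lstsq(A,q[:,2],rcond=None)[0], A.mean(0)@np.linalg.lstsq(A,q[:,2],rcond=None)[0])
print('pins?',rect(P,(.47,.51,.05,.1),(.046,.06)),rect(P,(.57,.61,.04,.09),(.046,.06)))
print('house',rect(P,(.4,.68,-.12,.18),(.02,.027)))
E
```

```text
12.95 [0.5391877  0.06867567 0.21399948] 0.08680352054094484
plate (16324, array([540. ,  67.3]), array([110.3, 132.8]), 83.41, np.float64(38.8))
plane [-0.00103634 -0.00138777  0.03952322] 0.03886221529639484
pins? (106, array([488.7,  73.7]), array([9.6, 9.1]), 79.1, np.float64(51.2)) (107, array([592. ,  62.6]), array([9.1, 9.3]), 38.75, np.float64(50.9))
house (8231, array([537.9,  48.6]), array([170.1, 145.3]), 83.86, np.float64(24.6))
```

View pics/w3.png

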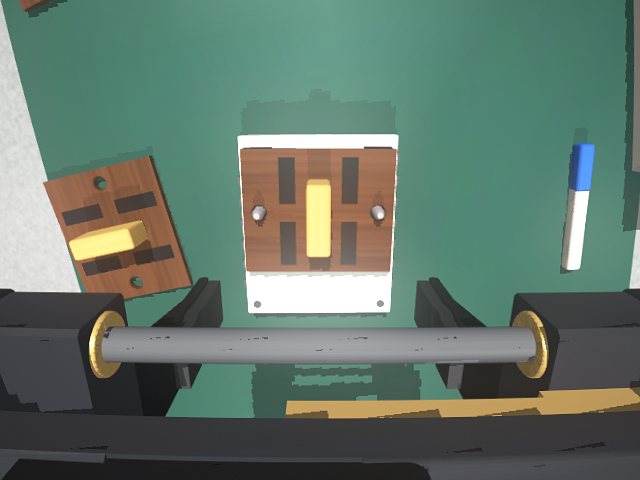

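The plate is flat and centred on the pins at (259,213) and (378,213), within about 1 mm. Next, the gauge.

Emit:
step_arm([
  [-0.12, -0.6, 0],
  [-0.12, -1, 0],
  [-0.12, -1, 0],
  [-0.12, -1, 0],
  [-0.12, -1, 0],
  [-0.12, -1, 0],
  [-0.13, -1, 0],
  [-0.13, -1, 0],
  [-0.13, -1, 0],
  [-0.13, -1, 0],
  [-0.13, -1, 0],
  [-0.13, -1, 0],
], turn=[-0.2, -0.2, -0.2, -0.2, -0.2, -0.2, -0.2, -0.2, -0.2, -0.1, 0, 0])

```text
time: 14.15
ee_pos: [0.5016, -0.2233, 0.2145]
eef_rot: [0.818, 0.576, -0.0, 0.0]
ft_force: [-0.8, -1.1, 0.0]
width: 0.0869
grip_force: 0.0
```

Emit:
step_arm([
  [-0.13, -1, 0],
  [-0.13, -1, 0],
  [-0.13, -1, 0],
  [-0.13, -1, 0],
  [0, -0.4, 0],
  [0, 0, 0],
  [0, 0, 0],
  [0, 0, 0],
], turn=[0, 0, 0, 0, 0, 0, 0, 0])

```text
time: 14.95
ee_pos: [0.4896, -0.3298, 0.2146]
eef_rot: [0.817, 0.577, 0.0, -0.0]
ft_force: [0.4, 0.3, 0.5]
width: 0.0872
grip_force: 0.0
```

```bash
python3 - <<'E'
from h import *
w=snap('wrist'); s=read_state();print(s['time'],s['ee_pos'],np.degrees(2*np.arctan2(s['eef_rot'][1],s['eef_rot'][0])))
cv2.imwrite('pics/w4.png',w['image'][...,::-1]); P=cloud(w)
print('handle',rect(P,(.44,.54,-.38,-.27),(.045,.056)))
I=w['image'].astype(int); sp=I.max(2)-I.min(2)
m=(sp<30)&(I.min(2)>120)&(P[...,0]>.45)&(P[...,0]<.58)&(P[...,1]>-.33)&(P[...,1]<-.17)&(P[...,2]>-.002)&(P[...,2]<.015)
q=(P[m][:,:2]*1000).astype(np.float32); print(len(q), cv2.minAreaRect(q) if len(q)>5 else 0)
E
```

```text
15.0 [ 0.48961921 -0.32988648  0.2146447 ] 70.44565726987796
handle (1157, array([ 488.5, -332.9]), array([36.4, 23.2]), 70.91, np.float64(50.6))
3477 ((512.4423828125, -261.9877624511719), (112.28589630126953, 25.36530303955078), 71.22218322753906)
```

View pics/w4.png

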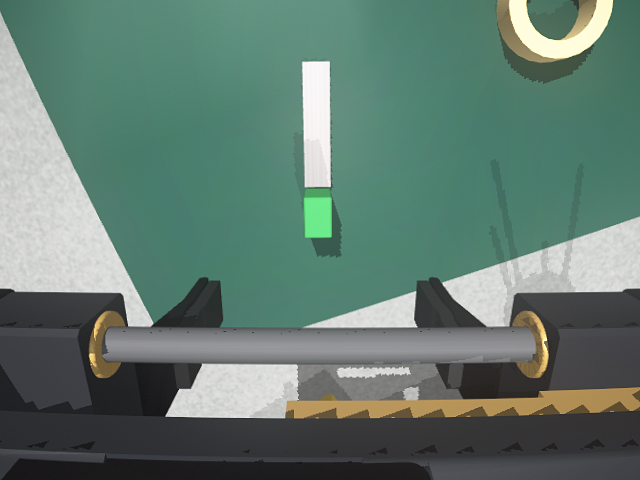

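The view shows the gauge's green handle at (318,217) and its blade reaching up to (316,62), aligned with the tool. Descending and gripping.

Emit:
step_arm([
  [-0.04, -0.12, -1],
  [0, 0, -1],
  [0, 0, -1],
  [0, 0, -1],
  [0, 0, -1],
  [0, 0, -1],
  [0, 0, -0.8],
  [0, 0, -0.5],
  [0, 0, -0.4],
  [0, 0, -0.32],
  [0, 0, 0],
  [0, 0, 0],
], turn=[0.09, 0, 0, 0, 0, 0, 0, 0, 0, 0, 0, 0])

```text
time: 16.2
ee_pos: [0.4884, -0.3344, 0.0146]
eef_rot: [0.814, 0.58, 0.0, 0.0]
ft_force: [0.4, -0.3, 0.4]
width: 0.0872
grip_force: 0.0
```

Emit:
step_arm([
  [0, 0, 0],
  [0, 0, 0],
  [0, 0, 0],
  [0, 0, 0],
  [0, 0, 0],
  [0, 0, 0],
  [0, 0, 0],
  [0, 0, 0],
  [0, 0, 0],
  [0, 0, 0],
  [0, 0, 0],
  [0, 0, 0],
], turn=[0, 0, 0, 0, 0, 0, 0, 0, 0, 0, 0, 0], grip=1, newtons=40)

```text
time: 17.4
ee_pos: [0.488, -0.3342, 0.0141]
eef_rot: [0.814, 0.58, 0.0, 0.0]
ft_force: [-0.3, -0.9, -1.3]
width: 0.0235
grip_force: 40.0
```

Emit:
step_arm([
  [0, 0, 0.3],
  [0, 0, 0.5],
  [0.1, 0.4, 0.5],
  [0.1, 0.7, 0.34],
  [0.1, 0.9, 0],
  [0.1, 1, 0],
  [0.1, 1, 0],
  [0.1, 1, 0],
  [0.1, 1, 0],
  [0.16, 0.8, 0],
  [0.15, 0.6, 0],
  [0.15, 0.48, 0],
], turn=[0, 0, 0.1, 0.2, 0.2, 0.2, 0.2, 0.2, 0.2, 0.2, 0.2, 0.14])

```text
time: 18.6
ee_pos: [0.5173, -0.1355, 0.0551]
eef_rot: [0.744, 0.668, 0.0, 0.0]
ft_force: [0.2, -1.1, -2.2]
width: 0.0238
grip_force: 40.0
```

Emit:
step_arm([
  [0, 0, 0],
  [0, 0, 0],
  [0, 0, 0],
  [0, 0, 0],
], turn=[0, 0, 0, 0])

```text
time: 19.0
ee_pos: [0.5167, -0.1383, 0.055]
eef_rot: [0.746, 0.666, -0.0, 0.0]
ft_force: [-0.1, -0.1, -0.9]
width: 0.0234
grip_force: 40.0
```

```bash
python3 - <<'E'
from h import *
w=snap('wrist'); s=read_state();yaw=2*np.arctan2(s['eef_rot'][1],s['eef_rot'][0]);print(s['time'],s['ee_pos'],np.degrees(yaw))
cv2.imwrite('pics/w5.png',w['image'][...,::-1]); P=cloud(w); np.save('P5.npy',P)
c,sn=np.cos(yaw),np.sin(yaw); d=P[...,:2]-s['ee_pos'][:2]; X=d[...,0]*c+d[...,1]*sn; Y=-d[...,0]*sn+d[...,1]*c; Z=P[...,2]
b=(X>.03)&(X<.15)&(abs(Y)<.025)&(Z>.036)&(Z<.06)&(X<.14)
for x in np.arange(.05,.14,.01):
    k=b&(abs(X-x)<.003)
    if k.sum()>3: print(round(x,3),k.sum(),Y[k].min().round(4),Y[k].max().round(4),Z[k].mean().round(4))
print('tip X',X[b].max())
p=(X>.12)&(X<.30)&(abs(Y)<.08)&(Z>.033)&(Z<.045); 
for y in np.arange(-.05,.051,.02):
    k=p&(abs(Y-y)<.004)&(X>.135); print('front edge',round(y,2),X[k].min().round(4) if k.any() else None)
l=(Z>.02)&(Z<.028)&(X>.09)&(X<.155)&(abs(Y)<.1)
for x in(.12,.13,.14):
    k=l&(abs(X-x)<.003); print('lip',x,Y[k].min().round(4),Y[k].max().round(4),np.median(Z[k]))
E
```

```text
19.05 [ 0.51681543 -0.13811638  0.05503278] 83.52063784767353
0.05 794 -0.0121 0.0115 0.0489
0.06 824 -0.0124 0.0117 0.0483
0.07 862 -0.0123 0.0118 0.0476
0.08 877 -0.0122 0.0119 0.047
0.09 904 -0.0116 0.0119 0.0464
0.1 931 -0.0119 0.0121 0.0458
0.11 942 -0.0117 0.012 0.0452
0.12 972 -0.0117 0.0122 0.0445
tip X 0.12338706553353612
front edge -0.05 None
front edge -0.03 None
front edge -0.01 None
front edge 0.01 None
front edge 0.03 None
front edge 0.05 None
lip 0.12 -0.0701 0.0696 0.024501441930527446
lip 0.13 -0.0719 0.0723 0.024424860241811355Traceback (most recent call last):
  File "<stdin>", line 15, in <module>
    return umr_minimum(a, axis, None, out, keepdims, initial, where)
ValueError: zero-size array to reduction operation minimum which has no identity
```

View pics/w5.png

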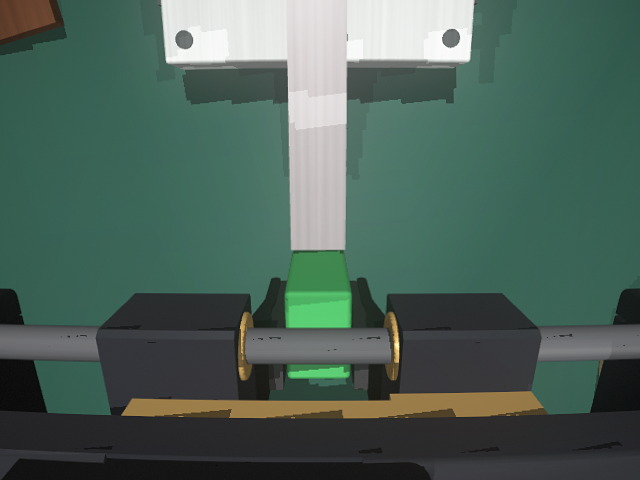

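The gauge is held flat and centred over the lip; the blade runs (317,250)→(317,0) between the lip's screws at (184,40) and (451,38). Lowering onto the lip.

Emit:
step_arm([
  [0, 0, -0.3],
  [0, 0, -0.2],
  [0, 0, -0.1],
  [0, 0, -0.04],
  [0, 0, 0],
  [0, 0, 0],
], turn=[0, 0, 0, 0, 0, 0])

```text
time: 19.65
ee_pos: [0.5171, -0.1373, 0.0392]
eef_rot: [0.745, 0.667, 0.0, 0.0]
ft_force: [-0.5, 0.2, -1.8]
width: 0.0236
grip_force: 40.0
```

Emit:
step_arm([
  [0, 0, -0.02],
  [0, 0, -0.02],
  [0, 0, 0],
  [0, 0, 0],
  [0, 0, 0],
], turn=[0, 0, 0, 0, 0])

```text
time: 20.15
ee_pos: [0.517, -0.1372, 0.0381]
eef_rot: [0.745, 0.667, 0.0, 0.0]
ft_force: [-0.2, -0.3, -1.5]
width: 0.0233
grip_force: 40.0
```

Emit:
step_arm([
  [0, 0, -0.02],
  [0, 0, 0],
  [0, 0, 0],
  [0, 0, 0],
], turn=[0, 0, 0, 0])

```text
time: 20.55
ee_pos: [0.5171, -0.1373, 0.0377]
eef_rot: [0.745, 0.667, 0.0, 0.0]
ft_force: [0.3, -0.8, 0.2]
width: 0.0237
grip_force: 40.0
```

Emit:
step_arm([
  [0.03, 0.3, 0],
  [0.05, 0.4, 0],
  [0.04, 0.4, 0],
  [0.05, 0.4, 0],
  [0.04, 0.4, 0],
  [0.02, 0.2, 0],
  [0, 0, 0],
  [0, 0, 0],
  [0, 0, 0],
  [0, 0, 0],
], turn=[0, 0, 0, 0, 0, 0, 0, 0, 0, 0])

```text
time: 21.55
ee_pos: [0.5229, -0.0843, 0.0376]
eef_rot: [0.745, 0.667, 0.0, -0.0]
ft_force: [0.6, 4.4, 3.9]
width: 0.024
grip_force: 40.0
```

Emit:
step_arm([
  [0, 0, 0.01],
  [0.02, 0.2, 0],
  [0.02, 0.2, 0],
  [0.02, 0.2, 0],
  [0, 0, 0],
  [0, 0, 0],
  [0, 0, 0],
], turn=[0, 0, 0, 0, 0, 0, 0])

```text
time: 22.25
ee_pos: [0.5244, -0.0693, 0.0379]
eef_rot: [0.745, 0.667, 0.0, -0.0]
ft_force: [0.0, -1.7, 3.7]
width: 0.0238
grip_force: 40.0
```

Emit:
step_arm([
  [0.01, 0.1, 0],
  [0.01, 0.1, 0],
  [0, 0, 0],
  [0, 0, 0],
], turn=[0, 0, 0, 0])

```text
time: 22.65
ee_pos: [0.5248, -0.0653, 0.0379]
eef_rot: [0.746, 0.666, -0.0, 0.0]
ft_force: [0.3, -3.6, 4.7]
width: 0.0238
grip_force: 40.0
```

Emit:
step_arm([
  [0.01, 0.1, 0],
  [0.01, 0.1, 0],
  [0, 0, 0],
  [0, 0, 0],
], turn=[0, 0, 0, 0])

```text
time: 23.05
ee_pos: [0.5253, -0.0603, 0.038]
eef_rot: [0.746, 0.666, -0.0, 0.0]
ft_force: [0.2, -3.3, 6.0]
width: 0.0238
grip_force: 40.0
```

Emit:
step_arm([
  [0, 0, 0.015],
  [0, 0, 0],
  [0, 0, 0],
], turn=[0, 0, 0])

```text
time: 23.35
ee_pos: [0.525, -0.0598, 0.038]
eef_rot: [0.745, 0.667, -0.0, -0.0]
ft_force: [-0.3, -2.2, 2.8]
width: 0.0237
grip_force: 40.0
```

Emit:
step_arm([
  [0.01, 0.1, 0],
  [0.01, 0.1, 0],
  [0, 0, 0],
  [0, 0, 0],
], turn=[0, 0, 0, 0])

```text
time: 23.75
ee_pos: [0.5255, -0.0549, 0.038]
eef_rot: [0.745, 0.667, -0.0, -0.0]
ft_force: [-0.2, -4.5, 1.7]
width: 0.0241
grip_force: 40.0
```

Emit:
step_arm([
  [0.01, 0.1, 0],
  [0, 0, 0],
  [0, 0, 0],
  [0, 0, 0],
], turn=[0, 0, 0, 0])

```text
time: 24.15
ee_pos: [0.5257, -0.0525, 0.038]
eef_rot: [0.746, 0.666, -0.0, -0.0]
ft_force: [-1.0, -4.8, 0.4]
width: 0.0236
grip_force: 40.0
```

```bash
python3 - <<'E'
from h import *
for n in ('side','scene'):
    P=cloud(camera(n)); d=P[...,:2]-np.array([.540,.068]); t=np.radians(83.6)
    X=d[...,0]*np.cos(t)+d[...,1]*np.sin(t);Y=-d[...,0]*np.sin(t)+d[...,1]*np.cos(t);Z=P[...,2]
    m=(abs(X)<.05)&(abs(Y)<.06)&(abs(Y)>.015)&(Z>.033)&(Z<.044)&(np.hypot(X,abs(Y)-.052)>.012)
    A=np.c_[X[m],Y[m],np.ones(m.sum())]; k=np.linalg.lstsq(A,Z[m],rcond=None)[0]; print(n,m.sum(),k.round(4))
F=[]
for i in range(6):
    camera('side'); s=read_state(); F.append(np.r_[s['ft_force'],s['ee_pos']])
print(np.mean(F,0).round(4))
E
```

```text
side 212 [-0.0036 -0.0126  0.0393]
scene 511 [-0.0005  0.005   0.0371]
[-1.1924 -5.031  -0.0474  0.5258 -0.0524  0.038 ]
```

Emit:
step_arm([
  [0.01, 0.1, 0],
  [0, 0, 0],
  [0, 0, 0],
  [0, 0, 0],
], turn=[0, 0, 0, 0])

```text
time: 24.95
ee_pos: [0.5261, -0.0496, 0.038]
eef_rot: [0.745, 0.667, -0.0, -0.0]
ft_force: [-0.2, -3.9, -2.1]
width: 0.0237
grip_force: 40.0
```

```bash
python3 - <<'E'
from h import *
w=camera('wrist'); P=cloud(w); d=P[...,:2]-np.array([.540,.068]); t=np.radians(83.6)
X=d[...,0]*np.cos(t)+d[...,1]*np.sin(t);Y=-d[...,0]*np.sin(t)+d[...,1]*np.cos(t);Z=P[...,2]
m=(X>-.054)&(X<.05)&(abs(Y)<.06)&(Z>.033)&(Z<.044)
if m.sum()>20:
    A=np.c_[X[m],np.ones(m.sum())]; print('plate',m.sum(),X[m].min(),X[m].max(),np.linalg.lstsq(A,Z[m],rcond=None)[0])
m=(X>-.1)&(X<-.06)&(abs(Y)<.06)&(abs(Y)>.02)&(Z>.02)&(Z<.028); print('lip',np.median(Z[m]) if m.any() else None)
F=[]
for i in range(8):
    camera('side'); s=read_state(); F.append(np.r_[s['ft_force'],s['ee_pos'],s['eef_rot']])
print(s['time'],np.mean(F,0).round(4))
cv2.imwrite('pics/w6.png',w['image'][...,::-1])
E
```

```text
plate 40718 -0.05350359737874122 0.0030484523156629074 [-0.00240476  0.03890372]
lip 0.024597455535136065
25.4 [-5.4900e-01 -2.6974e+00 -2.1791e+00  5.2610e-01 -4.9600e-02  3.8100e-02
  7.4540e-01  6.6660e-01 -0.0000e+00 -1.0000e-04]
```

View pics/w6.png

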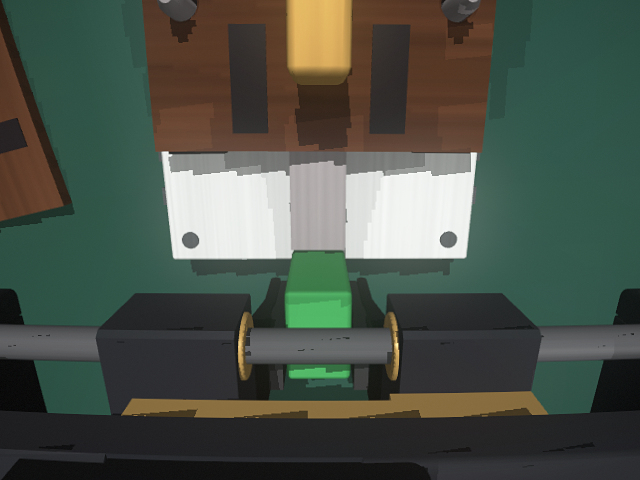

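The blade lies flat and straight under the plate's front edge (row 152, column 317), and the plate is barely tilted. I'll advance 2.5 mm more for margin and settle.

Emit:
step_arm([
  [0.01, 0.1, 0],
  [0, 0, 0],
  [0, 0, 0],
  [0, 0, 0],
  [0, 0, 0],
  [0, 0, 0],
  [0, 0, 0],
], turn=[0, 0, 0, 0, 0, 0, 0])

```text
time: 26.1
ee_pos: [0.5265, -0.0471, 0.0382]
eef_rot: [0.745, 0.667, 0.0, -0.0]
ft_force: [-1.0, -2.7, -3.4]
width: 0.0235
grip_force: 40.0
```

```bash
python3 - <<'E'
from h import *
P=cloud(camera('wrist')); d=P[...,:2]-np.array([.540,.068]); t=np.radians(83.6)
X=d[...,0]*np.cos(t)+d[...,1]*np.sin(t);Y=-d[...,0]*np.sin(t)+d[...,1]*np.cos(t);Z=P[...,2]
m=(X>-.054)&(X<.05)&(abs(Y)<.06)&(Z>.033)&(Z<.044)
print('plate',np.linalg.lstsq(np.c_[X[m],np.ones(m.sum())],Z[m],rcond=None)[0])
m=(X>-.1)&(X<-.06)&(abs(Y)<.009)&(Z>.026)&(Z<.04); k=np.linalg.lstsq(np.c_[X[m],np.ones(m.sum())],Z[m],rcond=None)[0]; print('blade top slope,z at edge',k[0],k[1]-.055*k[0])
F=[]
for i in range(8):
    camera('side'); s=read_state(); F.append(np.r_[s['ft_force'],s['torque'],s['ee_pos']])
print(s['time'],np.mean(F,0).round(4))
E
```

```text
plate [-0.00454576  0.03898961]
blade top slope,z at edge -0.06334222460450409 0.03136621375493479
26.55 [-0.3761 -1.986  -3.0979 -0.5735  0.0971 -0.0108  0.5265 -0.0471  0.0382]
```

The plate's tilt has risen slightly to about 0.003 rad (limit 0.0135), so it is bearing on the gauge with a gentle load. Handing in.

```bash
python3 -c "
from bench import *
print(close_job())"
```

```text
the job is handed in; nothing more can be done
None
```

I handed the job in at about 26.6 s: the plate is seated over both pins and let go, and the gauge is held flat about 70 mm into the gap with the plate resting lightly on it (front edge up roughly 0.3 mm); the hand-in returned no verdict.

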